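# Open the child-safe tablet bottle on the swing-out soap tray

## Robot

A 6-joint arm with a two-finger parallel gripper is mounted at the origin on the work surface. World frame = base frame: x ahead of the robot, y to its left, z up, the work surface at z = 0. Lengths are in m, angles in rad, forces in N, time in s.
With the tool pointing down it reaches from about 0.4 to 0.925 m from the base axis. Payload 3.4 kg.
Tool frame: the origin (TCP) lies on the centre line of the jaws, within the pads' length; the fingertips stand 11 mm ahead of it and the grasp point (between the pads) lies 8 mm behind it; z points along the fingers, y is the line along which they close (so a half turn about z gives the same grasp; the last joint's range is limited). The gripper opens to 85 mm and grips with 20 to 120 N. Pads are 22 mm wide; open, the fingers measure 114 mm over their backs; the gripper's body (76 mm by 85 mm) begins 54 mm behind the grasp point. The pads swing forward as they close: fully open they stand 13 mm farther back than shut.
Start: joints at [-1.341, 0.307, 1.506, -0, 1.328, -0.073], TCP at [0.171, -0.549, 0.242] pointing down, gripper open.
Joint ranges: [-3.12, 3.12], [-1.05, 2.28], [0.14, 2.33], [-1.42, 4.57], [0.1, 2.73], [-2.68, 2.68]. Speed limits (rad/s): [2.57, 2.57, 3.14, 3.14, 3.14, 3.14].

## Interface

Orientations are given as a unit quaternion [w, x, y, z].
In Python, from plant import manip, get_image, job_done, models gives the robot as it stands.
- The arm moves only by the shell command python3 -m pendant 'ROWS' [OPENING] [FORCE]. ROWS is JSON, a list that holds one entry, the list of rows, each a list of 6 numbers: the shift along the tool's x, y, z in m, then the turn, a rotation vector about the tool's x, y, z in rad. A call has 1 to 20 rows; each row is the pose to reach, as a shift and turn from the pose commanded when the call began, along the tool's axes at that moment; what a row does not reach only later rows make up. A row lasts 1/8 s, in which the tool goes at most 62.5 mm and 10.7 degrees, less where a joint would pass 70% of its speed; a pose out of reach is approached as far as the arm can. A call with a gripper value outside its range is refused whole. OPENING is the opening, from -1 (shut) to 1 (fully open), set as the call begins (- or left out, the last holds). The fingers move at their own pace and stop on an object; FORCE is the grip in N (left out, the last holds). Time passes only in rows, so rows that repeat a pose let the fingers close. It gives the time, the measured TCP pose, the force, the opening and the grip force at its end, in the units of the state.
- manip.get_state(): the state, without advancing time (a new reading comes with each control period).
- get_image(name): name is "scene" or "side" or "wrist"; returns a dict with "img" (400x640x3 uint8, blue, green, red), "mtx" (3x3 intrinsics, pixels), "distortion" ([k1, k2, p1, p2, k3] as OpenCV has them; the pictures are not rectified), "R" (3x3) and "t" (3): a world point X has camera coordinates R X + t. Camera axes: x right, y down, z forward; pixel columns grow to the right and rows downward; lengths in m; the calibration is good to about 2 mm. A picture is of the moment at which its call begins. There is no depth.
- job_done(): hands the job in; it is judged then, once.
Trained networks look in a picture, given as the dict that the camera call returned (one of the last four; its "shot" number tells which), for a name from the list of things; names that differ only in an ending like _2 or _b are one class to them, and where a whole thing is asked for, a point or a joint stands for the part that bears it (a point fixed in the world has none). Each returns a list of dicts, best first, with "confidence" (0 to 1); they miss things now and then, are a little off and sometimes report something else, mostly with a low value. They report only what shows in the picture. A call takes as long as a camera call.
- models.recognise(name, picture): "location" ([row, column] in pixels, amid what is visible of it).
- models.outline_of(name, picture): "pixels" (400x640 bool, what is visible of it) and "location" ([row, column] in pixels, amid what is visible of it).
- models.landmark_of(name, picture): "location" ([row, column] in pixels: a listed point, or the origin of a listed thing).
The state is a dict: "clock": time; "joints": joint angles; "joint_vel": joint speeds; "tau": joint torques, N m; "ee_pos": TCP position; "tool_rot": TCP orientation; "force": force on the tool from outside, world axes, zero at the start; "ft_torque": the same for the moment, N m; "width": opening from 0.0 (shut) to 1.0 (fully open); "gripper_force": force on a finger pad.
Only numpy, scipy, OpenCV 4.12 (cv2) and the standard library are available. Lean on these libraries where they do the work, as an engineer would, in place of code of your own. Each camera call takes 0.05 s, during which the arm holds its last target. There are 200 camera calls.

## Task

Swing the soap tray out from under the hanging cup until it clicks in square to the peg board, and let go of it. Then open the tablet bottle standing in it: press the child-safety cap down, turn it anticlockwise while pressed, and lift it off, leaving the bottle standing in its pocket, the tray in its click notch, and the soap, the hanging things and the other toiletries where they are. Finish still gripping the cap, holding it level and still a few centimetres straight above the open bottle; do not put it down.

Things in the scene. Friction and masses are not known exactly. Their poses are not given: they have to be found in the camera images.
- soap_tray (a joint): hinge of the white swing-out tray, rad: 0 = folded along the peg board (its start, a click notch), grows as it swings out, clockwise from above. A second notch at 1.571, square to the board, catches it within about 0.15 rad and holds it (leaving takes 1 to 2 N at the post). It can go past, to a stop at 2.0, and outside the notches stays about where it is left
- tray_hinge (a point): point on the tray's upright hinge pin, at the height of the tray floor (39 mm above the counter), 45 mm in front of the board's face
- tray_knob (a point): centre of the top of the upright round finger post (16 mm diameter, 76 mm tall, top 115 mm above the counter) on the free end of the tray, 222 mm from the hinge pin. Folded, it stands clear past the end of the wall piece, so it can be pinched from above or pushed
- tray_pocket (a point): centre of the floor of the tray's square bottle pocket (52 x 52 mm inside, walls 24 mm high), 105 mm from the hinge pin on the line to the post. The tray floor's underside is 34 mm above the counter; the tray is 60 mm wide
- bottle: amber square tablet bottle standing in the pocket, which keeps it from turning; origin at the centre of its underside, z up. Body 50 x 50 x 62 mm, shoulder sloping in to 71 mm, neck 34 mm in diameter with three outer lugs (44 mm over them), mouth 96 mm above the origin; 130 to 240 g
- bottle_mouth (a point): centre of the bottle's mouth rim, 96 mm above the bottle's underside
- cap: white ribbed round child-safety cap, 50 mm diameter, 32 mm tall; origin: centre of its lower edge, 78 mm above the bottle's underside when closed; z up. Press it straight down 5 mm (unlocks at 3.5 mm, 10 to 12 N; bottoms near 6 mm, 14 N), turn it pressed 62 degrees anticlockwise seen from above (free from 45 to 80, a stop near 90), lift. Once free its spring raises it 3 mm
- cap_top (a point): centre of the cap's flat top, 32 mm above its origin
- board: fixed tiled wall end, 342 mm high, with a grey peg board facing the body's +y. Origin on the counter below the hinge pin. Board face at y = -45 mm; wall end from x = -156 to 206 mm, y = -118 to -45. The folded tray lies along -x. Steel hooks stand out 61 mm at x = -95 mm (cup) and 62 mm (brush), 288 mm high; a nail file and a comb hang flat at x = 112 and 155 mm
- cup (a joint): swing of the clear plastic cup about its hook, rad, 0 = hanging straight. It hangs on its side by its handle above the folded tray's bottle, its underside about 190 mm above the counter
- cup_center (a point): middle of the hanging cup (68 mm diameter, 78 mm long, axis along the board)
- bath_brush (a joint): swing of the wooden bath brush about its hook, rad, 0 = hanging straight; 235 mm long, 48 mm wide
- soap_bar: white bar of soap, 54 x 38 x 20 mm, lying loose in the shallow dish of the tray between bottle and post; origin at the centre of its underside
- tray_dish (a point): centre of the soap dish's floor, 169 mm from the hinge pin
- tumbler: drinking glass, 68 mm diameter, 95 mm tall, on the counter; origin at the centre of its underside
- cream_jar: low white cream jar with lid, 64 mm diameter, 45 mm tall, on the counter; origin at the centre of its underside
- nail_brush: wooden nail brush, 85 x 36 x 28 mm, on the counter; origin at the centre of its underside
- shampoo: round white bottle, 52 mm diameter, 130 mm tall, on the counter; origin at the centre of its underside
- vanity_mirror: black hand mirror lying flat, disc 92 mm diameter with a 96 mm handle along its -x, 9 mm thick; origin under the disc's centre
- soap_dispenser: white ceramic pump dispenser, 66 mm diameter, 177 mm tall, on the counter; origin at the centre of its underside

How it is judged:
By the outcome, as a careful person would: the job done as asked, in the order asked, and still so for the second after the job is handed in, while the arm keeps its last pose, push and grip.
It also fails if it takes over 64 s, if anything falls off the work surface, if the arm or the gripper's body presses on something with over 40 N, if the wrist force passes 120 N, or if a joint passes its speed limit or range.

## Working session

There is one attempt and no reset: what is moved stays moved. The work goes in short steps, Python scripts to look and compute and a shell command to move; the robot and the scene stay as the last step left them, time stands still between calls to the robot, and variables do not carry over. Pictures are saved under pics/ and viewed, at most 10 in all, crops included, and the job is handed in when it is done.

```bash
mkdir -p pics; cat > h.py <<'E'
import numpy as np, cv2
from plant import manip, get_image, job_done, models
from scipy.optimize import least_squares
from scipy.spatial.transform import Rotation as Ro
def proj(c,X):
    return cv2.projectPoints(np.atleast_2d(np.array(X,float)),cv2.Rodrigues(np.array(c["R"]))[0],np.array(c["t"],float),np.array(c["mtx"]),np.array(c["distortion"]))[0].reshape(-1,2)
def ray(c,rc):
    u=cv2.undistortPoints(np.array([[[rc[1],rc[0]]]],float),np.array(c["mtx"]),np.array(c["distortion"]))[0,0]
    R=np.array(c["R"]);t=np.array(c["t"]);d=R.T@np.array([u[0],u[1],1]);return -R.T@t,d/np.linalg.norm(d)
def atz(c,rc,z):
    o,d=ray(c,rc);return o+d*(z-o[2])/d[2]
E
cat > look.py <<'E'
from h import *
cs={n:get_image(n) for n in("scene","side","wrist")}
for n in("scene","side"): cv2.imwrite(f"pics/{n}0.png",cs[n]["img"])
s=manip.get_state();print(s["clock"],s["ee_pos"],s["tool_rot"])
Z=dict(tray_hinge=.039,tray_knob=.115,tray_pocket=.039,cap_top=.149,bottle_mouth=.135,cap=.117,bottle=.039,soap_bar=.041,tray_dish=.039,tumbler=0,cream_jar=0,nail_brush=0,shampoo=0,vanity_mirror=0,soap_dispenser=0,board=0,cup_center=.224)
for k,z in Z.items():
    for n in cs:
        r=models.landmark_of(k,cs[n])
        if r and r[0]["confidence"]>.3: print(k,n,round(r[0]["confidence"],2),np.round(r[0]["location"]),np.round(atz(cs[n],r[0]["location"],z),3))
E
python3 look.py
```

```text
0.15 [ 0.17130018 -0.54835174  0.24157843] [-7.85635534e-04  9.88560868e-01  1.50820388e-01 -6.51967563e-05]
tray_hinge scene 0.82 [237. 212.] [ 0.612 -0.306  0.039]
tray_hinge side 0.59 [145. 327.] [ 0.631 -0.314  0.039]
tray_knob scene 0.55 [179. 255.] [ 0.419 -0.246  0.115]
tray_knob side 0.79 [170. 395.] [ 0.395 -0.257  0.115]
tray_pocket scene 0.76 [213. 234.] [ 0.504 -0.289  0.039]
tray_pocket side 0.94 [159. 362.] [ 0.516 -0.315  0.039]
cap_top scene 0.75 [186. 228.] [ 0.507 -0.291  0.149]
cap_top side 0.57 [143. 363.] [ 0.502 -0.272  0.149]
bottle_mouth scene 0.51 [190. 230.] [ 0.507 -0.286  0.135]
bottle_mouth side 0.81 [142. 364.] [ 0.507 -0.29   0.135]
cap scene 0.75 [194. 231.] [ 0.505 -0.286  0.117]
cap side 0.72 [146. 360.] [ 0.514 -0.288  0.117]
bottle scene 0.87 [213. 234.] [ 0.506 -0.286  0.039]
bottle side 0.51 [167. 358.] [ 0.512 -0.28   0.039]
soap_bar scene 0.63 [200. 245.] [ 0.443 -0.278  0.041]
soap_bar side 0.78 [178. 376.] [ 0.448 -0.267  0.041]
tray_dish scene 0.95 [204. 245.] [ 0.457 -0.273  0.039]
tray_dish side 0.58 [175. 378.] [ 0.449 -0.282  0.039]
tumbler scene 0.93 [290. 373.] [0.63  0.166 0.   ]
tumbler side 0.81 [270. 229.] [0.647 0.172 0.   ]
cream_jar scene 0.88 [248. 364.] [ 0.494  0.117 -0.   ]
cream_jar side 0.82 [284. 289.] [0.494 0.13  0.   ]
nail_brush scene 0.71 [327. 330.] [0.765 0.083 0.   ]
nail_brush side 0.67 [225. 212.] [0.771 0.081 0.   ]
shampoo scene 0.7 [249. 367.] [0.494 0.124 0.   ]
shampoo side 0.61 [270. 331.] [0.423 0.039 0.   ]
vanity_mirror scene 0.78 [212. 424.] [0.286 0.274 0.   ]
soap_dispenser scene 0.86 [317. 415.] [0.678 0.28  0.   ]
board scene 0.56 [243. 215.] [ 0.6   -0.308  0.   ]
board side 0.81 [155. 329.] [ 0.622 -0.313  0.   ]
cup_center scene 0.6 [165. 222.] [ 0.507 -0.297  0.224]
cup_center side 0.72 [113. 362.] [ 0.525 -0.302  0.224]
```

View pics/scene0.png

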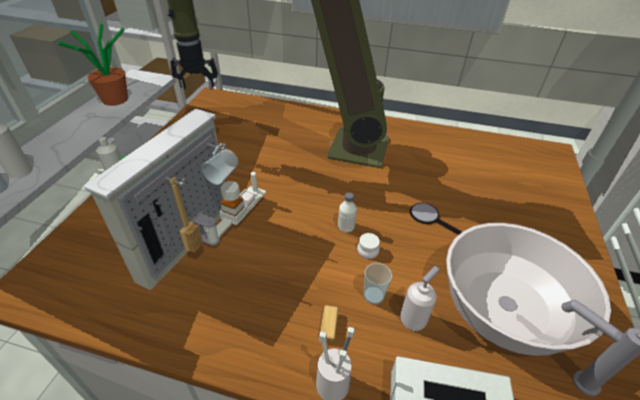

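View pics/side0.png

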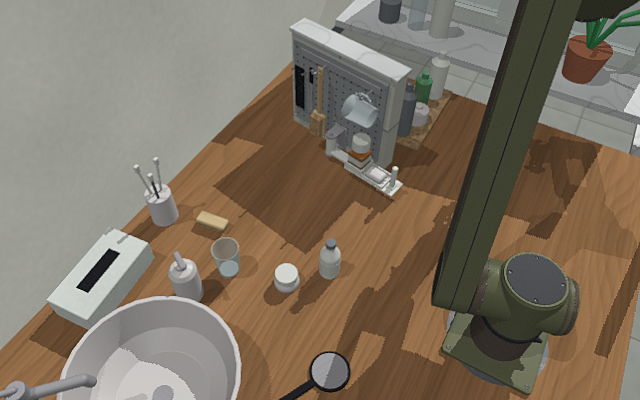

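```bash
cat > fit.py <<'E'
from h import *
cs={n:get_image(n) for n in("scene","side")}
L=dict(tray_hinge=(0,0,.039),tray_knob=(-.222,0,.115),tray_pocket=(-.105,0,.039),cap_top=(-.105,0,.149),bottle_mouth=(-.105,0,.135),cap=(-.105,0,.117),bottle=(-.105,0,.039),tray_dish=(-.169,0,.039),board=(0,0,0))
obs=[]
for k,p in L.items():
    for n in cs:
        r=models.landmark_of(k,cs[n])
        if r and r[0]["confidence"]>.3: obs.append((k,n,np.array(p),np.array(r[0]["location"])[::-1]))
def W(q,p): c,s=np.cos(q[2]),np.sin(q[2]);return [q[0]+c*p[0]-s*p[1],q[1]+s*p[0]+c*p[1],p[2]]
def f(q): return np.concatenate([proj(cs[n],W(q,p))[0]-o for k,n,p,o in obs])
r=least_squares(f,[.618,-.31,-.2],loss="soft_l1",f_scale=2)
for o,e in zip(obs,f(r.x).reshape(-1,2)): print(o[0],o[1],np.round(e,1))
q=r.x;print("board",np.round(q,4))
for n,p in dict(knob=(-.222,0,.115),bottle=(-.105,0,0),knob90=(0,.222,.115),bottle90=(0,.105,0),wallcorner=(-.156,-.045,0)).items(): print(n,np.round(W(q,p),3))
E
python3 fit.py; python3 -c "
from h import *
s=manip.get_state();R=Ro.from_quat(np.roll(s['tool_rot'],-1)).as_matrix();print(np.round(R,3))"
```

```text
tray_hinge scene [ 2.4 -3. ]
tray_hinge side [3.6 1.1]
tray_knob scene [-0.3  0.6]
tray_knob side [ 1.9 -1.8]
tray_pocket scene [-179. -106.]
tray_pocket side [-2.   2.3]
cap_top scene [-0.1  1.4]
cap_top side [0.1 2.6]
bottle_mouth scene [-2.9  0.5]
bottle_mouth side [-3.4 -0.8]
cap scene [-1.9 -0.1]
cap side [-1.6  1.6]
bottle scene [-0.5  2.5]
bottle side [ 1.1 -0.2]
tray_dish scene [ 0.8 -1.6]
tray_dish side [-3.4  5. ]
board side [ 0.6 -0.2]
board [ 0.6137 -0.3087 -0.2249]
knob [ 0.397 -0.259  0.115]
bottle [ 0.511 -0.285  0.   ]
knob90 [ 0.663 -0.092  0.115]
bottle90 [ 0.637 -0.206  0.   ]
wallcorner [ 0.452 -0.318  0.   ]
[[ 0.954  0.298 -0.   ]
 [ 0.298 -0.954  0.   ]
 [ 0.    -0.    -1.   ]]
```

```bash
python3 -m pendant '[[[0.03,-0.02,0,0,0,0],[0.06,-0.042,0,0,0,0],[0.1,-0.07,0,0,0,0],[0.14,-0.098,0,0,0,0],[0.18,-0.125,0,0,0,0],[0.22,-0.153,0,0,0,0],[0.26,-0.18,0.01,0,0,0],[0.287,-0.199,0.02,0,0,0],[0.302,-0.209,0.03,0,0,0],[0.302,-0.209,0.03,0,0,0],[0.302,-0.209,0.03,0,0,0]]]' 1 20
cat > knob.py <<'E'
from h import *
import sys
for n in("wrist","scene","side"):
    c=get_image(n)
    if n=="wrist": cv2.imwrite(f"pics/{sys.argv[1]}.png",c["img"])
    for k,z in(("tray_knob",.115),("cap_top",.149),("tray_hinge",.039)):
        r=models.landmark_of(k,c)
        if r: print(k,n,round(r[0]["confidence"],2),np.round(r[0]["location"]),np.round(atz(c,r[0]["location"],z),4))
print(manip.get_state()["joints"])
E
python3 knob.py w1
```

```text
clock: 5.08
ee_pos: [0.3973, -0.2599, 0.2127]
tool_rot: [0.0, 0.989, 0.151, -0.0]
force: [-1.4, 0.6, 1.2]
width: 1.0
gripper_force: 0.0
tray_knob wrist 0.58 [209. 316.] [ 0.3931 -0.2623  0.115 ]
tray_knob scene 0.8 [175. 252.] [ 0.4034 -0.2639  0.115 ]
cap_top scene 0.86 [186. 228.] [ 0.5085 -0.2884  0.149 ]
tray_hinge scene 0.7 [238. 209.] [ 0.6198 -0.311   0.039 ]
tray_knob side 0.74 [168. 395.] [ 0.3968 -0.2635  0.115 ]
cap_top side 0.61 [139. 361.] [ 0.5139 -0.2835  0.149 ]
tray_hinge side 0.86 [148. 330.] [ 0.6193 -0.3062  0.039 ]
[-6.67471779e-01  1.94302955e-01  1.75098207e+00 -9.53821443e-07
  1.19633951e+00  6.00735590e-01]
```

View pics/w1.png

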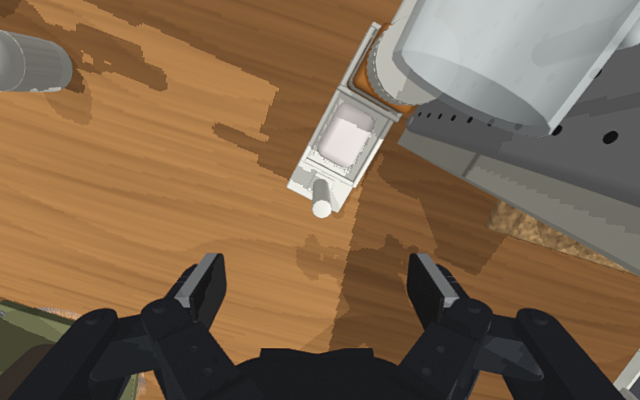

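```bash
python3 -m pendant '[[[-0.002,0.001,0.03,0,0,0],[-0.002,0.001,0.06,0,0,0],[-0.002,0.001,0.09,0,0,0],[-0.002,0.001,0.11,0,0,0],[-0.002,0.001,0.118,0,0,0],[-0.002,0.001,0.118,0,0,0]]]' 1 20
python3 -m pendant '[[[0,0,0,0,0,0],[0,0,0,0,0,0],[0,0,0,0,0,0],[0,0,0,0,0,0],[0,0,0,0,0,0],[0,0,0,0,0,0],[0,0,0,0,0,0],[0,0,0,0,0,0]]]' -1 20
```

```text
clock: 6.42
ee_pos: [0.3957, -0.2608, 0.0941]
tool_rot: [-0.0, 0.989, 0.151, -0.0]
force: [-0.6, 0.1, 0.5]
width: 1.003
gripper_force: 0.0
clock: 7.42
ee_pos: [0.3961, -0.2612, 0.0947]
tool_rot: [0.0, 0.989, 0.151, 0.0]
force: [0.0, 0.5, 5.6]
width: 0.178
gripper_force: 21.8
```

```bash
cat > arc.py <<'E'
from h import *
s=manip.get_state();p=s["ee_pos"];R=Ro.from_quat(np.roll(s["tool_rot"],-1)).as_matrix()
q=np.array([.6155,-.3087]) # hinge estimate
print(s["width"],s["force"],np.hypot(*(p[:2]-q)))
u=(p[:2]-q)/np.hypot(*(p[:2]-q));h=p[:2]-.222*u
print("yaw",np.arctan2(-u[1],-u[0]),"hinge",h)
for a in np.radians([2,5]+list(range(10,100,5))):
    c,S=np.cos(-a),np.sin(-a);n=h+.222*np.array([c*u[0]-S*u[1],S*u[0]+c*u[1]])
    print(round(np.degrees(a)),np.round(R.T@np.r_[n-p[:2],0],3)[:2],np.round(n,3))
E
python3 arc.py
```

```text
0.17753121131172553 [0.04043143 0.46144578 5.61069817] 0.22444754279384488
yaw -0.21342657297231318 hinge [ 0.61310799 -0.30818159]
2 [ 0.004 -0.007] [ 0.398 -0.254]
5 [ 0.01  -0.016] [ 0.401 -0.242]
10 [ 0.022 -0.032] [ 0.408 -0.224]
15 [ 0.035 -0.046] [ 0.416 -0.207]
20 [ 0.049 -0.059] [ 0.425 -0.19 ]
25 [ 0.064 -0.071] [ 0.436 -0.174]
30 [ 0.081 -0.082] [ 0.449 -0.159]
35 [ 0.098 -0.091] [ 0.462 -0.145]
40 [ 0.116 -0.098] [ 0.477 -0.133]
45 [ 0.134 -0.104] [ 0.493 -0.122]
50 [ 0.153 -0.109] [ 0.51  -0.112]
55 [ 0.172 -0.111] [ 0.527 -0.103]
60 [ 0.191 -0.112] [ 0.545 -0.097]
65 [ 0.211 -0.112] [ 0.564 -0.092]
70 [ 0.23  -0.109] [ 0.583 -0.088]
75 [ 0.249 -0.105] [ 0.602 -0.086]
80 [ 0.267 -0.1  ] [ 0.622 -0.086]
85 [ 0.285 -0.092] [ 0.641 -0.088]
90 [ 0.303 -0.083] [ 0.66  -0.091]
95 [ 0.319 -0.073] [ 0.679 -0.096]
```

```bash
python3 -m pendant '[[[0.004,-0.007,0,0,0,0],[0.01,-0.016,0,0,0,0],[0.016,-0.024,0,0,0,0],[0.022,-0.032,0,0,0,0],[0.028,-0.039,0,0,0,0],[0.035,-0.046,0,0,0,0],[0.042,-0.053,0,0,0,0],[0.049,-0.059,0,0,0,0],[0.064,-0.071,0,0,0,0],[0.081,-0.082,0,0,0,0],[0.098,-0.091,0,0,0,0],[0.116,-0.098,0,0,0,0],[0.125,-0.101,0,0,0,0],[0.134,-0.104,0,0,0,0],[0.134,-0.104,0,0,0,0]]]'
```

```text
clock: 9.3
ee_pos: [0.4928, -0.1203, 0.0944]
tool_rot: [-0.001, 0.989, 0.151, -0.0]
force: [-1.4, 2.0, 6.7]
width: 0.179
gripper_force: 22.2
```

```bash
python3 -m pendant '[[[0.009,-0.003,0,0,0,0],[0.019,-0.005,0,0,0,0],[0.038,-0.007,0,0,0,0],[0.057,-0.008,0,0,0,0],[0.077,-0.008,0,0,0,0],[0.096,-0.005,0,0,0,0],[0.106,-0.003,0,0,0,0],[0.115,-0.001,0,0,0,0],[0.124,0.001,0,0,0,0],[0.133,0.004,0,0,0,0],[0.142,0.008,0,0,0,0],[0.151,0.012,0,0,0,0],[0.160,0.0165,0,0,0,0],[0.169,0.021,0,0,0,0],[0.169,0.021,0,0,0,0],[0.169,0.021,0,0,0,0]]]'
python3 - <<'E'
from h import *
s=manip.get_state();p=s["ee_pos"][:2];f=s["force"][:2]
u=p-np.array([.6131,-.3082]);print(np.hypot(*u),np.degrees(np.arctan2(u[1],u[0])),f@u/np.hypot(*u),(f@[u[1],-u[0]])/np.hypot(*u))
E
```

```text
clock: 11.3
ee_pos: [0.6616, -0.0843, 0.0944]
tool_rot: [-0.005, 0.989, 0.15, 0.002]
force: [3.1, 16.9, 4.7]
width: 0.182
gripper_force: 20.2
0.2291048991619183 77.77486274474538 17.20610854720379 -0.5167277659213585
```

```bash
python3 - <<'E'
from h import *
P=np.array([[.3961,-.2612],[.4928,-.1203],[.6616,-.0843]])
r=least_squares(lambda h:np.hypot(*(P-h).T)-.222,[.613,-.305]);h=r.x;print(h,r.fun)
a=np.degrees(np.arctan2(*(P-h).T[::-1]));print(a,a[0]-a)
s=manip.get_state();t=np.radians(a[0]-90);n=h+.222*np.array([np.cos(t),np.sin(t)])
R=Ro.from_quat(np.roll(s["tool_rot"],-1)).as_matrix();print(n,R.T@np.r_[n-P[2],0])
c=get_image("scene");cv2.imwrite("pics/s2.png",cv2.resize(c["img"][120:270,140:340],(800,600)))
for n in("scene","side"):
    c=get_image(n)
    for k,z in(("tray_knob",.115),("cap_top",.149),("tray_hinge",.039)):
        r=models.landmark_of(k,c)
        if r: print(k,n,round(r[0]["confidence"],2),np.round(r[0]["location"]),np.round(atz(c,r[0]["location"],z),4))
E
```

```text
[ 0.61557842 -0.30290168] [ 0.00140503 -0.00195929  0.00139355]
[169.2418373  123.91624973  78.11129847] [ 0.         45.32558757 91.13053883]
[ 0.65701783 -0.08480359] [-4.52444755e-03 -8.82660414e-04 -1.33094797e-05]
tray_knob scene 0.68 [246. 278.] [ 0.6518 -0.0901  0.115 ]
cap_top scene 0.92 [222. 239.] [ 0.63   -0.2025  0.149 ]
tray_hinge scene 0.93 [239. 210.] [ 0.6199 -0.3087  0.039 ]
tray_knob side 0.9 [172. 282.] [ 0.6515 -0.0948  0.115 ]
cap_top side 0.64 [140. 308.] [ 0.6378 -0.2067  0.149 ]
tray_hinge side 0.58 [148. 332.] [ 0.6141 -0.3093  0.039 ]
```

View pics/s2.png

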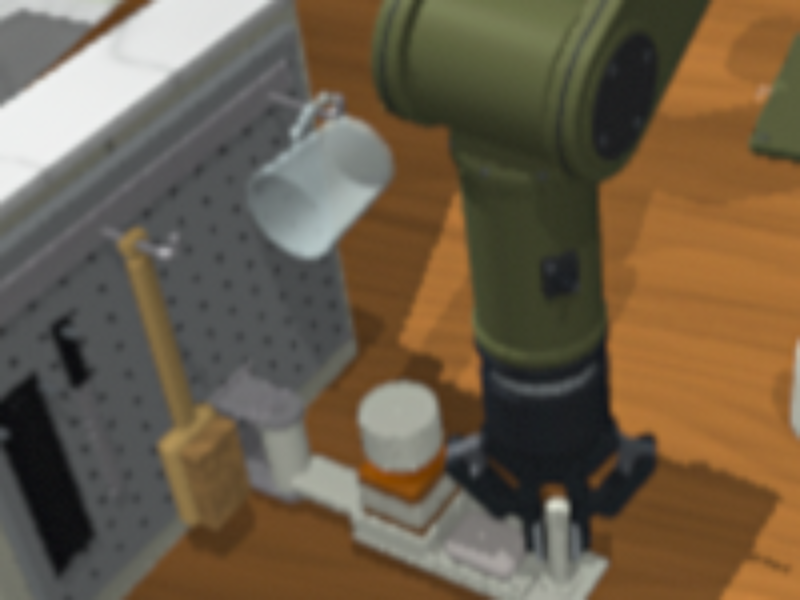

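```bash
python3 -m pendant '[[[0.001,-0.003,0,0,0,0],[0.002,-0.006,0,0,0,0],[0.002,-0.006,0,0,0,0]]]'
python3 -m pendant '[[[0,0,0,0,0,0],[0,0,0,0,0,0],[0,0,0,0,0,0],[0,0,0,0,0,0]]]' 0.2
python3 -m pendant '[[[0,0,-0.02,0,0,0],[0,0,-0.05,0,0,0],[0,0,-0.08,0,0,0],[0,0,-0.11,0,0,0],[-0.03,0,-0.125,0,0,0],[-0.05,0,-0.125,0,0,0],[-0.05,0,-0.125,0,0,0],[-0.05,0,-0.125,0,0,0]]]' 1
cat > m.py <<'E'
from h import *
import sys
h=np.array([.6156,-.3029])
for n in("wrist","scene","side"):
    c=get_image(n)
    if n=="wrist": cv2.imwrite(f"pics/{sys.argv[1]}.png",c["img"])
    for k,z in(("tray_knob",.115),("cap_top",.149)):
        r=models.landmark_of(k,c)
        if r:
            X=atz(c,r[0]["location"],z);print(k,n,round(r[0]["confidence"],2),np.round(r[0]["location"]),np.round(X,4),np.degrees(np.arctan2(*(X[:2]-h)[::-1])))
s=manip.get_state();print(s["clock"],s["ee_pos"],s["force"],s["joints"])
E
python3 m.py w3
```

```text
clock: 12.12
ee_pos: [0.6606, -0.0839, 0.0944]
tool_rot: [-0.001, 0.989, 0.151, 0.0]
force: [1.3, 3.3, 5.1]
width: 0.177
gripper_force: 19.9
clock: 12.62
ee_pos: [0.6601, -0.0853, 0.094]
tool_rot: [-0.0, 0.989, 0.151, -0.0]
force: [-0.3, 0.3, -1.2]
width: 0.604
gripper_force: 0.0
clock: 13.62
ee_pos: [0.6133, -0.0999, 0.2192]
tool_rot: [-0.0, 0.989, 0.151, 0.0]
force: [0.4, 0.0, -0.3]
width: 1.004
gripper_force: 0.0
tray_knob wrist 0.81 [151. 309.] [ 0.6496 -0.0837  0.115 ] 81.17954681829355
cap_top wrist 0.88 [237. 462.] [ 0.6291 -0.2045  0.149 ] 82.20125923222956
tray_knob scene 0.77 [249. 277.] [ 0.6593 -0.0876  0.115 ] 78.52018716387913
cap_top scene 0.76 [222. 239.] [ 0.6309 -0.2018  0.149 ] 81.4118834418658
tray_knob side 0.96 [176. 277.] [ 0.6557 -0.0765  0.115 ] 79.95332523411173
cap_top side 0.66 [114. 361.] [ 0.5591 -0.3761  0.149 ] -127.67475479676729
14.075 [ 0.61277345 -0.09973063  0.21908239] [ 0.33663084  0.34750799 -0.54681621] [-2.29373547e-01  3.87563198e-01  1.44013582e+00  1.77747820e-05
  1.31421517e+00  1.03838367e+00]
```

View pics/w3.png

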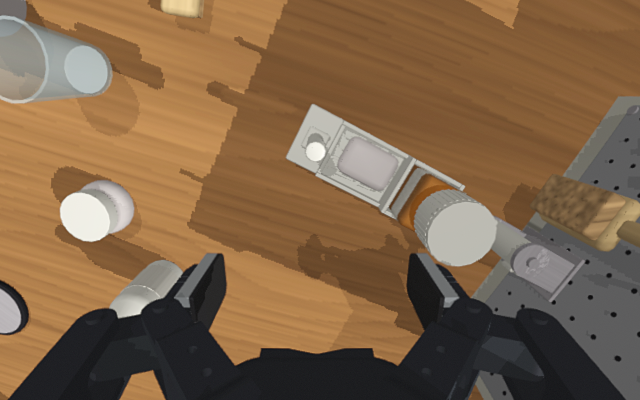

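```bash
python3 -m pendant '[[[-0.003,0.025,0,0,0,0],[-0.006,0.055,0,0,0,0],[-0.01,0.085,0,0,0,0],[-0.012,0.1,0,0,0,0],[-0.0125,0.104,0,0,0,0],[-0.0125,0.104,0,0,0,0],[-0.0125,0.104,0,0,0,0]]]'
python3 m.py w4
```

```text
clock: 14.95
ee_pos: [0.6315, -0.2019, 0.2193]
tool_rot: [-0.0, 0.988, 0.151, -0.0]
force: [-0.3, -0.4, -0.5]
width: 0.999
gripper_force: 0.0
tray_knob wrist 0.57 [134. 178.] [ 0.6508 -0.0878  0.115 ] 80.6960486923442
cap_top wrist 0.83 [218. 319.] [ 0.6303 -0.2049  0.149 ] 81.46253498699022
tray_knob scene 0.6 [247. 279.] [ 0.6539 -0.0855  0.115 ] 80.01547367775989
cap_top scene 0.7 [225. 241.] [ 0.6369 -0.1933  0.149 ] 79.02283628479437
tray_knob side 0.89 [176. 278.] [ 0.6522 -0.077   0.115 ] 80.8001552010296
cap_top side 0.84 [143. 310.] [ 0.6267 -0.1984  0.149 ] 83.96230640828176
15.4 [ 0.63172965 -0.20266787  0.21936668] [-0.29038778 -0.01559211  0.2000447 ] [-3.74098018e-01  4.45530013e-01  1.34145813e+00  1.14594579e-05
  1.35454474e+00  8.93632764e-01]
```

View pics/w4.png

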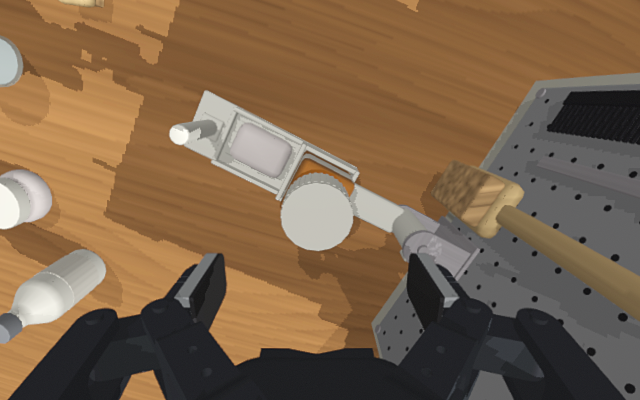

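```bash
python3 -m pendant '[[[0.001,0.001,0.025,0,0,0],[0.001,0.001,0.05,0,0,0],[0.001,0.001,0.075,0,0,0],[0.001,0.001,0.091,0,0,0],[0.001,0.001,0.091,0,0,0]]]' 1 40
python3 -m pendant '[[[0,0,0,0,0,0],[0,0,0,0,0,0],[0,0,0,0,0,0],[0,0,0,0,0,0],[0,0,0,0,0,0],[0,0,0,0,0,0]]]' -1 40
```

```text
clock: 16.02
ee_pos: [0.6321, -0.2032, 0.1269]
tool_rot: [-0.001, 0.989, 0.151, -0.001]
force: [0.2, -0.4, 0.2]
width: 1.0
gripper_force: 0.0
clock: 16.77
ee_pos: [0.6337, -0.2034, 0.1293]
tool_rot: [0.0, 0.989, 0.151, 0.001]
force: [0.8, 2.5, 5.5]
width: 0.575
gripper_force: 41.1
```

```bash
python3 -m pendant '[[[0,0,0.001,0,0,0],[0,0,0.003,0,0,0],[0,0,0.005,0,0,0],[0,0,0.006,0,0,0],[0,0,0.007,0,0,0],[0,0,0.007,0,0,0],[0,0,0.007,0,0,0]]]' -1 60
```

```text
clock: 17.65
ee_pos: [0.6349, -0.2034, 0.1243]
tool_rot: [0.001, 0.989, 0.151, 0.002]
force: [-1.2, 3.1, 13.1]
width: 0.568
gripper_force: 62.1
```

```bash
python3 -m pendant '[[[0,0,0.001,0,0,-0.05],[0,0,0.001,0,0,-0.13],[0,0,0.001,0,0,-0.22],[0,0,0.001,0,0,-0.32],[0,0,0.001,0,0,-0.42],[0,0,0.001,0,0,-0.52],[0,0,0.001,0,0,-0.62],[0,0,0.001,0,0,-0.72],[0,0,0.001,0,0,-0.82],[0,0,0.001,0,0,-0.92],[0,0,0.001,0,0,-1.02],[0,0,0.001,0,0,-1.1],[0,0,0.001,0,0,-1.13],[0,0,0.001,0,0,-1.13],[0,0,0.001,0,0,-1.13]]]'
python3 - <<'E'
from h import *
s=manip.get_state();print(s["ft_torque"],s["joints"])
for n in("wrist","side"):
    c=get_image(n);cv2.imwrite(f"pics/{n}5.png",c["img"])
    if n=="side":
        for k,z in(("tray_knob",.115),):
            r=models.landmark_of(k,c);print(k,r[0]["confidence"],r[0]["location"],atz(c,r[0]["location"],z))
E
```

```text
clock: 19.52
ee_pos: [0.6355, -0.2029, 0.1241]
tool_rot: [0.002, 0.754, 0.657, 0.003]
force: [-0.8, 4.9, 16.6]
width: 0.568
gripper_force: 62.3
[ 0.86478796 -0.07543447 -0.08420798] [-0.37357638  0.52712261  1.45494208  0.00257034  1.15307836 -0.23645886]
tray_knob 0.63 [173.7, 277.6] [ 0.65851711 -0.0844184   0.115     ]
```

View pics/wrist5.png

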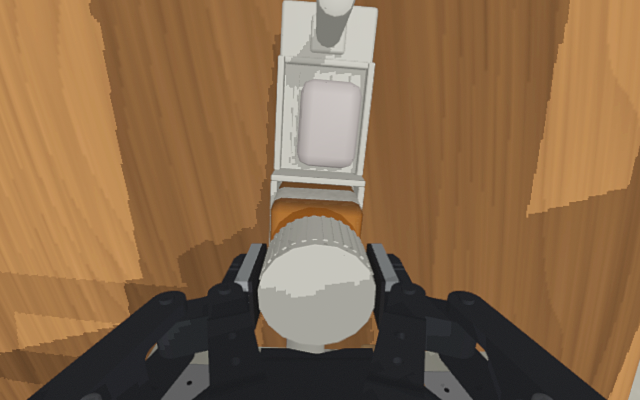

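```bash
python3 -m pendant '[[[0,0,-0.003,0,0,0],[0,0,-0.006,0,0,0],[0,0,-0.009,0,0,0],[0,0,-0.012,0,0,0],[0,0,-0.012,0,0,0]]]'
```

```text
clock: 20.3
ee_pos: [0.6327, -0.2034, 0.1322]
tool_rot: [-0.0, 0.754, 0.657, -0.0]
force: [0.1, 2.5, 3.0]
width: 0.571
gripper_force: 61.8
```

```bash
python3 -m pendant '[[[0,0,-0.002,0,0,0],[0,0,-0.004,0,0,0],[0,0,-0.006,0,0,0],[0,0,-0.006,0,0,0]]]'
```

```text
clock: 20.8
ee_pos: [0.6328, -0.2036, 0.1383]
tool_rot: [-0.0, 0.754, 0.657, -0.0]
force: [-0.3, 0.9, -0.3]
width: 0.572
gripper_force: 61.9
```

```bash
python3 -m pendant '[[[0,0,-0.004,0,0,0],[0,0,-0.010,0,0,0],[0,0,-0.018,0,0,0],[0,0,-0.026,0,0,0],[0,0,-0.034,0,0,0],[0,0,-0.041,0,0,0],[0,0,-0.045,0,0,0],[0,0,-0.045,0,0,0],[0,0,-0.045,0,0,0],[0,0,-0.045,0,0,0]]]'
python3 - <<'E'
from h import *
h=np.array([.6156,-.3029])
a=get_image("side");b=get_image("scene")
I=np.vstack([cv2.resize(c[y:y+75,x:x+140],(560,300),interpolation=cv2.INTER_CUBIC) for c,y,x in((a["img"],110,230),(b["img"],185,180))])
cv2.imwrite("pics/f6.png",I)
for c in(a,b):
    for k,z in(("tray_knob",.115),("bottle_mouth",.135),("cap",.17),("soap_bar",.041)):
        r=models.landmark_of(k,c)
        if r:
            X=atz(c,r[0]["location"],z);print(k,round(r[0]["confidence"],2),np.round(X,4),np.degrees(np.arctan2(*(X[:2]-h)[::-1])))
E
```

```text
clock: 22.05
ee_pos: [0.6327, -0.2034, 0.1828]
tool_rot: [-0.0, 0.754, 0.657, -0.0]
force: [0.5, -0.4, 0.2]
width: 0.568
gripper_force: 61.9
tray_knob 0.61 [ 0.6509 -0.0798  0.115 ] 81.01858333636261
bottle_mouth 0.7 [ 0.6238 -0.208   0.135 ] 85.03569995166076
cap 0.71 [ 0.6259 -0.2038  0.17  ] 84.06829298424083
soap_bar 0.51 [ 0.6542 -0.142   0.041 ] 76.49132259690752
tray_knob 0.85 [ 0.656  -0.0743  0.115 ] 79.97987641185706
bottle_mouth 0.75 [ 0.6271 -0.2085  0.135 ] 83.02649105623422
cap 0.65 [0.859  0.0948 0.17  ] 58.52501979366766
soap_bar 0.65 [ 0.6391 -0.1512  0.041 ] 81.1981700652278
```

View pics/f6.png

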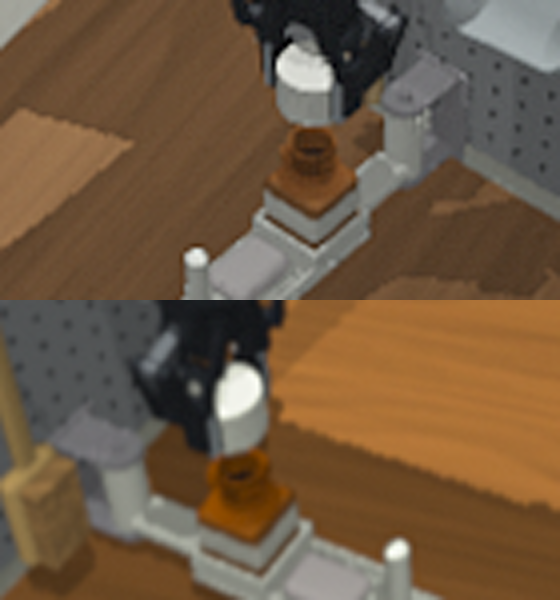

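The crop shows the cap held level in the jaws directly above the open amber bottle. The bottle stands in its pocket, the tray is square to the board, and the soap is still in its dish. I'm handing it in.

```bash
python3 -c "
from plant import job_done
print(job_done())"
```

```text
the job is handed in; nothing more can be done
None
```

The job is handed in at about 22 s: I swung the tray out square to the board and let go, then pressed, turned and lifted the cap off; it is still gripped a few centimetres above the open bottle, which stands in its pocket.

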